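# Seat a bearing sleeve and hold the torch on it

### The arm

A 6-joint arm with a two-finger parallel gripper is mounted at the origin on the work surface. World frame = base frame: x ahead of the robot, y to its left, z up, the work surface at z = 0. Lengths are in m, angles in degrees, forces in N, time in s.
With the tool pointing down it reaches from about 0.325 to 0.775 m from the base axis. Payload 5.5 kg.
Tool frame: the origin (TCP) lies at the centre of the arm's flange, where the gripper is bolted on; the fingertips stand 182 mm ahead of it and the grasp point (between the pads) lies 163 mm ahead of it; z points along the fingers, y is the line along which they close (so a half turn about z gives the same grasp; the last joint's range is limited). The gripper opens to 88 mm and grips with 3 to 60 N. Pads are 20 mm wide; open, the fingers measure 115 mm over their backs; the gripper's body (75 mm by 178 mm) begins 61 mm behind the grasp point.
Start: joints at [-75.499, 5.22, 70.514, -0, 104.267, -3.249], TCP at [0.183, -0.571, 0.405] pointing down, gripper open.
Joint ranges: [-164.24, 164.24], [-49.07, 125.15], [9.68, 141.18], [-86.29, 266.29], [3.28, 154.24], [-151.56, 151.56]. Speed limits (degrees/s): [147.25, 147.25, 172.46, 180, 180, 180].

### API

Orientations are given as [roll, pitch, yaw] about the fixed x, y, z axes, in that order (R = Rz(yaw) Ry(pitch) Rx(roll)).
In Python, from station import r gives the robot as it stands. The module is installed in compiled form; this text tells all that it offers. Calls block until the motion is done:
- r.reach(position, orientation): joint-space move of the TCP to a pose.
- r.servo_line(position, rotation=None, speed=0.15): straight line of the TCP; rotation=None keeps the orientation; speed is the mean speed in m/s.
- r.move_joints(angles): joint-space move.
- r.let_go() and r.grab(squeeze=None): open the fingers fully, or close them until they stop; squeeze is the grip in N (None keeps the last).
- r.wait(seconds).
- r.inverse_kinematics(position, orientation): joint angles nearest the present ones, or None.
- r.sense(): the state.
- r.snapshot(name): name is "scene" or "top" or "wrist"; returns a dict with "frame" (480x640x3 uint8, red, green, blue), "fx", "fy", "cx", "cy" (pixels), "R" (3x3) and "t" (3): a world point X has camera coordinates R X + t. Camera axes: x right, y down, z forward; pixel columns grow to the right and rows downward; lengths in m; the calibration is good to about 2 mm. The wrist camera is an equidistant fisheye: a pixel r from the principal point sees the ray r / f radians off the axis. A picture is of the moment at which its call begins. There is no depth.
A pose or a line that the arm cannot do raises r.IKError and nothing moves.
- r.hand_in(): hands the job in; it is judged then, once.
The state is a dict: "clock": time; "joints": joint angles; "joint_vel": joint speeds; "joint_torque": joint torques, N m; "tcp_pos": TCP position; "orientation": TCP orientation; "contact_force": force on the tool from outside, world axes, zero at the start; "torque": the same for the moment, N m; "opening": finger opening in m; "gripper_force": force on a finger pad.
Only numpy, scipy, OpenCV 4.12 (cv2) and the standard library are available. Lean on these libraries where they do the work, as an engineer would, in place of code of your own. Each camera call takes 0.05 s, during which the arm holds its last target. There are 200 camera calls.

### The job

Put the brass flanged bearing sleeve into the bore of the grey housing, thick spigot down and narrow neck up, until its flange lies flush on the housing, and let go of it. Then draw the black torch out of its stand and hold it up in the air, about a hand's length from the sleeve and slanted about 45 degrees (halfway between upright and level), its lens pointing down at the sleeve as if to inspect the seat. The job ends with the torch still in the grip, held motionless and touching nothing else; leave the other things on the bench where they are.

Things in the scene. Friction and masses are not known exactly. Their poses are not given: they have to be found in the camera images.
- housing: grey bearing housing fixed on the bench: block 100 x 90 mm (x, y), 45 mm high, with bolted ears 14 mm high to 80 mm either side along its y (bolt heads to 22 mm). Origin: centre of its underside, z up. In its top a round blind bore 42 mm wide, 32 mm deep, 2 mm chamfer. Its place and yaw vary
- bore (a point): centre of the bore's mouth, at the housing's top face, 45 mm above the bench; axes as the housing, z up
- sleeve: loose brass sleeve, 52 mm high, about 0.35 kg, round about its z. From its origin (centre of the spigot's underside) upward: spigot 38 mm wide, z 0 to 22 (3 mm chamfer at the foot); flange 60 mm wide, z 22 to 28; neck 32 mm wide, z 28 to 52 (grip here). Starts standing on its spigot on the bench, neck up, on one side of the housing (left or right)
- sleeve_flange (a point): centre of the sleeve flange's underside, 22 mm above the sleeve's origin; coincides with bore when the sleeve is home
- stand: grey round cup fixed on the bench, the torch's holder, beyond the housing from the sleeve (left or right): 64 mm wide at the rim, 55 mm high, on a 100 mm base disc; the inside is about 52 mm wide, its floor 6 mm above the bench. Origin: centre of the underside
- torch: black torch (flashlight) 166 mm long, about 0.26 kg, round about its z. Origin: centre of the lens face; z runs from the lens to the tail, so it shines along -z. Head 42 mm wide, z 0 to 35, tapering by z 55 to the barrel, 30 mm wide, z 55 to 160, then a tail button 25 mm wide to z 166. Starts upright in the stand, lens down on its floor; grip the barrel above z 60. Its centre of mass is near z 70
- bin: bystander: open grey parts bin 100 x 150 x 50 mm, fixed, beyond the housing; origin under its centre
- tape: bystander: grey roll of tape lying flat, 70 mm across, 20 mm high; leave it where it is
- socket: bystander: small steel wrench socket standing upright, 32 mm across, 50 mm high; leave it where it is
- wrench: bystander: flat steel wrench 160 mm long, lying; leave it where it is
- can: bystander: white spray can 60 mm across, 170 mm high; leave it where it is
- jar: bystander: white screw-top jar 70 mm across, 90 mm high; leave it where it is
- hammer: bystander: hammer lying along x at the left of the bench, about 300 mm long; leave it where it is
- driver: bystander: screwdriver lying along x at the right of the bench, about 200 mm long; leave it where it is
Not all that is in view belongs to the job. What is meant by the sleeve is not blue or green, and is the larger of those in its own colour.

How it is judged:
By the outcome, as a careful person would: the job done as asked, in the order asked, and still so for the second after the job is handed in, while the arm keeps its last pose, push and grip.
It also fails if it takes over 56 s, if anything falls off the work surface, if the arm or the gripper's body presses on something with over 40 N, if the wrist force passes 120 N, or if a joint passes its speed limit or range.

## Working session

There is one attempt and no reset: what is moved stays moved. The work goes in short steps, each a Python script; the robot and the scene stay as the last script left them, time stands still between calls to the robot, and variables do not carry over. Pictures are saved under pics/ and viewed, at most 10 in all, crops included, and the job is handed in when it is done.

```bash
mkdir -p pics
python3 - <<'E'
from station import r
import cv2,numpy as np
for n in ["scene","top"]:
    s=r.snapshot(n); cv2.imwrite(f"pics/{n}0.png",s["frame"][:,:,::-1])
    np.savez(f"pics/{n}0.npz",**s)
    print(n,s["fx"],s["cx"],s["cy"],np.round(-s["R"].T@s["t"],3),np.round(s["R"],2).tolist())
print(r.sense()["clock"])
E
```

```text
scene 570.4764847979052 315.9882138955478 239.10310028642482 [1.45  0.254 1.428] [[-0.29, 0.96, 0.0], [0.8, 0.24, -0.55], [-0.52, -0.16, -0.84]]
top 563.5982917282471 313.1151760762146 241.9865756341716 [0.438 0.009 1.315] [[-0.02, -1.0, -0.02], [-0.99, 0.02, -0.11], [0.11, 0.01, -0.99]]
0.1
```

View pics/top0.png

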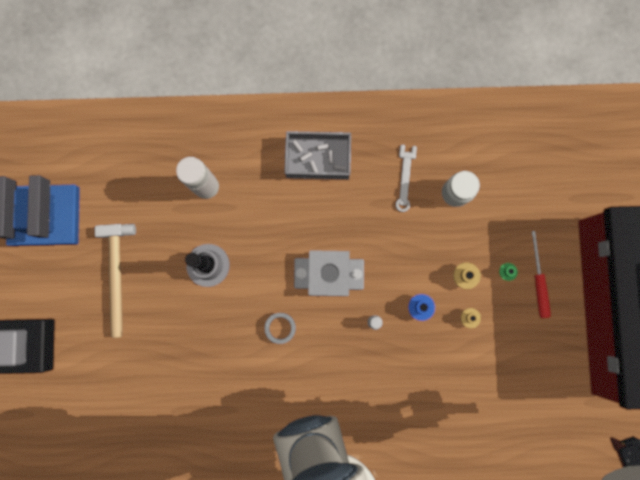

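View pics/scene0.png

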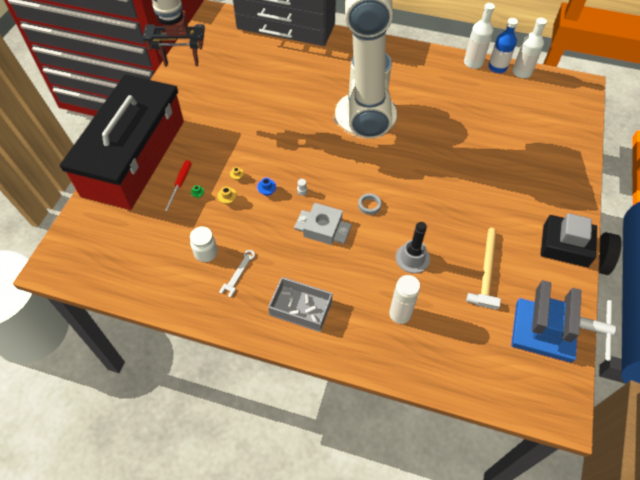

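The top view shows the larger brass sleeve at about (467,275), with a smaller brass decoy at (471,318). The bore is at (330,273), the stand at (208,265) with the torch tail at (192,260), and the socket at (376,322). The scene view agrees.

```bash
cat > h.py <<'E'
import numpy as np,cv2
def ray(s,u,v,z):
    R,t=s["R"],s["t"]; d=np.array([(u-s["cx"])/s["fx"],(v-s["cy"])/s["fy"],1.])
    if s.get("fish"):
        a=d[:2]; th=np.hypot(*a); d=np.array([*(a/th*np.sin(th) if th>1e-9 else a),np.cos(th)])
    c=-R.T@t; w=R.T@d
    return c+w*(z-c[2])/w[2]
def blobs(m,amin=20):
    n,l,st,c=cv2.connectedComponentsWithStats(m.astype(np.uint8))
    return [(tuple(np.round(c[i],1)),st[i].tolist()) for i in range(1,n) if st[i][4]>=amin]
E
python3 - <<'E'
from h import *
for n in ["scene","top"]:
    s=dict(np.load(f"pics/{n}0.npz")); f=s["frame"]; hsv=cv2.cvtColor(f,cv2.COLOR_RGB2HSV)
    H,S,V=cv2.split(hsv)
    ym=(H>19)&(H<33)&(S>90)&(V>110)
    print(n,"yellow",[(c,st,ray(s,*c,.03).round(3)) for c,st in blobs(ym,30)])
    bk=(V<60)
    print("dark",[(c,st,ray(s,*c,.045).round(3)) for c,st in blobs(bk,15) if 180<c[0]<500 and 130<c[1]<340])
    if n=="top":
        p=f[215:345,150:520]; cv2.imwrite("pics/topcrop.png",cv2.resize(p[:,:,::-1],None,fx=2.1,fy=2.1,interpolation=cv2.INTER_CUBIC))
        g=(S<60)&(V>80)
        for c,st in blobs(g,100):
            if 180<c[0]<400 and 200<c[1]<340: print("grey",c,st,ray(s,*c,.045).round(3))
        for nm,u,v,z in [("bore",330,273,.045),("sleevetop",470,275,.052),("tail",192,260,.172),("stand",208,265,.02)]: print(nm,ray(s,u,v,z).round(3))
E
```

```text
scene yellow [((np.float64(409.3), np.float64(6.7)), [392, 0, 37, 15, 213], array([-0.595,  0.03 ,  0.03 ])), ((np.float64(455.2), np.float64(4.9)), [420, 0, 68, 19, 533], array([-0.661,  0.203,  0.03 ])), ((np.float64(521.7), np.float64(13.9)), [489, 0, 67, 34, 987], array([-0.681,  0.464,  0.03 ])), ((np.float64(603.6), np.float64(3.9)), [594, 0, 18, 9, 50], array([-0.844,  0.773,  0.03 ])), ((np.float64(631.0), np.float64(2.8)), [624, 0, 15, 7, 48], array([-0.884,  0.879,  0.03 ])), ((np.float64(477.1), np.float64(17.1)), [472, 12, 10, 10, 33], array([-0.608,  0.298,  0.03 ])), ((np.float64(459.3), np.float64(19.5)), [449, 17, 21, 6, 33], array([-0.573,  0.234,  0.03 ])), ((np.float64(236.3), np.float64(173.5)), [230, 168, 13, 12, 117], array([ 0.411, -0.318,  0.03 ])), ((np.float64(226.4), np.float64(195.2)), [217, 186, 19, 18, 240], array([ 0.5  , -0.316,  0.03 ])), ((np.float64(487.4), np.float64(259.9)), [481, 228, 13, 67, 393], array([0.499, 0.485, 0.03 ]))]
dark [((np.float64(371.4), np.float64(133.4)), [362, 132, 19, 3, 20], array([0.132, 0.052, 0.045])), ((np.float64(417.2
[... 647 characters left out ...]
89], array([0.538, 0.284, 0.045])), ((np.float64(469.2), np.float64(274.8)), [467, 273, 5, 5, 19], array([ 0.495, -0.322,  0.045])), ((np.float64(423.1), np.float64(307.1)), [421, 305, 5, 5, 22], array([ 0.426, -0.215,  0.045]))]
grey (np.float64(210.5), np.float64(265.9)) [187, 244, 42, 43, 993] [0.529 0.26  0.045]
grey (np.float64(328.8), np.float64(273.2)) [294, 251, 70, 45, 2700] [ 0.507 -0.007  0.045]
grey (np.float64(279.5), np.float64(328.0)) [265, 313, 31, 31, 384] [0.387 0.106 0.045]
grey (np.float64(374.8), np.float64(322.0)) [368, 316, 15, 14, 154] [ 0.395 -0.107  0.045]
bore [ 0.507 -0.01   0.045]
sleevetop [ 0.495 -0.321  0.052]
tail [0.533 0.273 0.172]
stand [0.533 0.271 0.02 ]
```

View pics/topcrop.png

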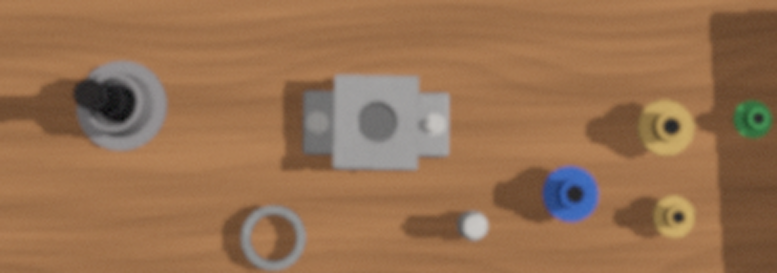

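Estimates: sleeve (0.495,-0.321), bore (0.507,-0.010), stand (0.533,0.271). They fit the given sizes and the reach. I'll move above the bore and then the sleeve to refine with the wrist camera.

Run:
```python
from station import r
from h import *
for nm,p,q in [("bore",(0.46,-.01,.33),None),("sleeve",(0.45,-.321,.33),None)]:
    r.reach(p,[180,0,0]); r.wait(.2)
    s=r.snapshot("wrist"); np.savez(f"pics/w_{nm}.npz",fish=1,**s); cv2.imwrite(f"pics/w_{nm}.png",s["frame"][:,:,::-1])
    print(nm,s["fx"],s["cx"],s["cy"],(-s["R"].T@s["t"]).round(3),s["R"].round(2).tolist())
st=r.sense(); print(st["clock"],np.round(st["joints"],1),st["tcp_pos"],st["contact_force"])
a=cv2.imread("pics/w_bore.png");b=cv2.imread("pics/w_sleeve.png")
cv2.imwrite("pics/w.png",cv2.resize(np.hstack([a,b]),(800,300)))
```

```text
bore 371.64829954431775 315.8374706957202 245.13034847494148 [ 0.543 -0.01   0.31 ] [[-0.0, -1.0, 0.0], [-0.96, 0.0, 0.3], [-0.3, -0.0, -0.96]]
sleeve 371.64829954431775 315.8374706957202 245.13034847494148 [ 0.533 -0.319  0.31 ] [[0.0, -1.0, 0.0], [-0.96, -0.0, 0.3], [-0.29, -0.0, -0.96]]
4.0333 [-38.9  -2.2  85.6   0.   96.6  51. ] [ 0.45047446 -0.31998064  0.33028316] [ 0.15445824  0.16321639 -0.32698414]
```

View pics/w.png

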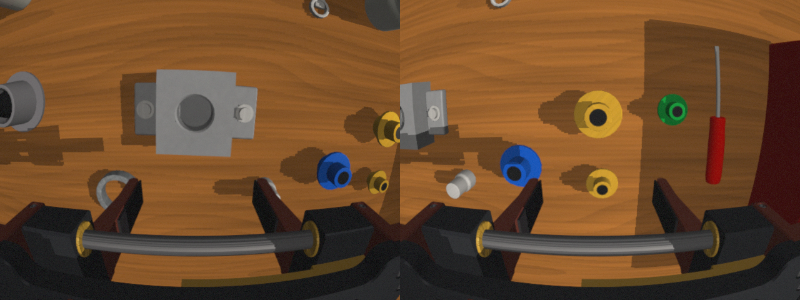

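The left half (above the housing) shows the bore at about full-size pixel (312,179). The right half shows the sleeve's neck hole at about (316,187) inside the flange ring. I'll extract both accurately.

Run:
```python
from h import *
s=dict(np.load("pics/w_bore.npz")); f=s["frame"]; H,S,V=cv2.split(cv2.cvtColor(f,cv2.COLOR_RGB2HSV))
print(f[180,310],f[180,260],f[150,312])
for th in (100,115,130):
  for c,st in blobs(V[130:230,255:365]<th,400):
    print(th,c,st)
    u,v,w,h=st[0]+255,st[1]+130,st[2],st[3]
    e=[ray(s,*p,.045).round(4) for p in ((u,v+h/2),(u+w,v+h/2),(u+w/2,v),(u+w/2,v+h))]
    print(np.array(e)[:,:2].tolist())
s=dict(np.load("pics/w_sleeve.npz")); f=s["frame"]; H,S,V=cv2.split(cv2.cvtColor(f,cv2.COLOR_RGB2HSV))
ym=(H>17)&(H<35)&(S>120)&(V>110)
for c,st in blobs(ym,300): print("y",c,st)
m=ym[:,:].astype(np.uint8); n,l,stt,cc=cv2.connectedComponentsWithStats(m)
i=[k for k in range(1,n) if abs(cc[k][0]-316)<30 and abs(cc[k][1]-183)<25 and stt[k][4]>500][0]
cn=max(cv2.findContours((l==i).astype(np.uint8),0,cv2.CHAIN_APPROX_NONE)[0],key=len)[:,0]
P=np.array([ray(s,*p,.028)[:2] for p in cn]).astype(np.float32)
print("flange",cv2.minEnclosingCircle(P),cv2.fitEllipse(P))
for c,st in blobs((V<70)[150:220,280:360],100): print("hole",c,st,ray(s,c[0]+280,c[1]+150,.052).round(4))
```

```text
[83 84 83] [129 127 127] [103 102 101]
100 (np.float64(59.5), np.float64(50.5)) [32, 21, 56, 60, 2668]
[[0.5087, 0.0105], [0.5087, -0.0296], [0.5302, -0.0096], [0.4866, -0.0095]]
115 (np.float64(58.4), np.float64(50.6)) [28, 20, 61, 63, 2911]
[[0.5084, 0.0134], [0.5083, -0.0303], [0.5309, -0.0085], [0.4851, -0.0084]]
130 (np.float64(56.0), np.float64(54.4)) [0, 0, 110, 100, 8588]
[[0.5098, 0.0337], [0.5096, -0.0455], [0.5452, -0.0061], [0.4723, -0.0058]]
y (np.float64(316.6), np.float64(181.8)) [278, 144, 78, 78, 4081]
y (np.float64(323.4), np.float64(292.0)) [298, 269, 51, 49, 1617]
y (np.float64(130.0), np.float64(376.5)) [121, 355, 25, 53, 554]
flange ((0.4954551160335541, -0.3198763430118561), 0.03010927513241768) ((0.4954044818878174, -0.3199326694011688), (0.05873917043209076, 0.05897534266114235), 179.58477783203125)
hole (np.float64(36.5), np.float64(37.7)) [24, 25, 26, 26, 545] [ 0.4953 -0.3198  0.052 ]
```

Sleeve is at (0.4954,-0.3199), with a fitted radius of 30.1 mm against 30 given. Bore is at (0.5083,-0.0090), mouth 44–46 mm. Grasping the sleeve now.

Run:
```python
from station import r
from h import *
def st(m):
    s=r.sense(); print(m,round(s["clock"],2),np.round(s["tcp_pos"],4),np.round(s["orientation"],2),np.round(s["contact_force"],1),round(s["opening"],4),round(s["gripper_force"],1)); return s
r.reach([.4954,-.3199,.30],[180,0,0]); st("above")
r.servo_line([.4954,-.3199,.213],speed=.1); r.wait(.2); st("down")
r.grab(25); st("grab")
r.servo_line([.4954,-.3199,.32],speed=.15); st("lift")
r.servo_line([.5083,-.009,.32],speed=.25); r.wait(.4); st("over bore")
s=r.snapshot("wrist"); np.savez("pics/w2.npz",fish=1,**s); cv2.imwrite("pics/w2.png",s["frame"][:,:,::-1])
```

```text
above 4.37 [ 0.4959 -0.3191  0.2986] [-1.799e+02  1.500e-01  1.000e-01] [-0.1  0.3  0.7] 0.0879 0.0
down 5.58 [ 0.4956 -0.32    0.2139] [ 1.7995e+02 -7.0000e-02  0.0000e+00] [-0.  -0.5  0.5] 0.0878 0.0
grab 6.49 [ 0.4954 -0.3199  0.213 ] [179.99  -0.    -0.  ] [-0.1  0.5 -0.5] 0.0317 25.0
lift 7.36 [ 0.4952 -0.3198  0.3184] [-1.7992e+02  1.1000e-01 -0.0000e+00] [-0.7  1.1 -3.4] 0.0312 25.0
over bore 9.15 [ 0.5083 -0.0094  0.32  ] [ 1.8e+02  0.0e+00 -4.0e-02] [-0.3 -0.6 -3.3] 0.0314 25.0
```

View pics/w2.png

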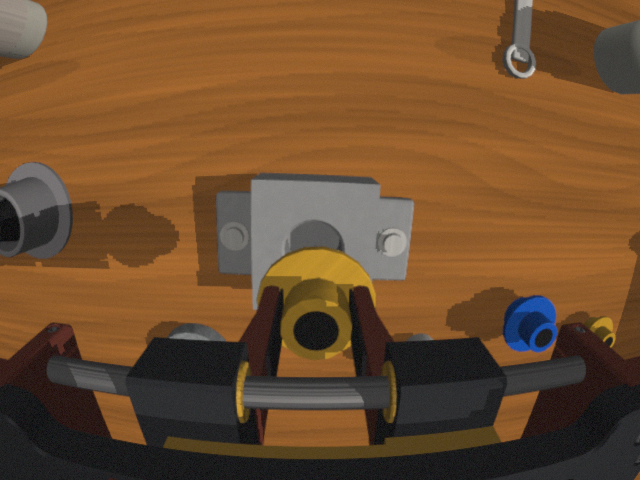

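The sleeve hangs straight in the grip (hole at 316,330) with the bore behind it. The measured weight of 3.3 N is right. Lowering slowly while watching the force.

Run:
```python
from station import r
from h import *
def st(m):
    s=r.sense(); print(m,round(s["clock"],2),np.round(s["tcp_pos"],4),np.round(s["contact_force"],1),np.round(s["torque"],2),round(s["opening"],4)); return s
r.servo_line([.5083,-.009,.263],speed=.12); r.wait(.2); st("mouth")
for z in (.257,.252,.247,.242,.238,.236):
    r.servo_line([.5083,-.009,z],speed=.03); f=st(z)["contact_force"]
    if f[2]>15 or np.hypot(f[0],f[1])>10: break
r.wait(.3); st("end")
```

```text
mouth 10.03 [ 0.5086 -0.009   0.2643] [-1.   0.8 -3.8] [ 0.04  0.03 -0.04] 0.0313
0.257 10.38 [ 0.5082 -0.009   0.2566] [-0.3 -0.3 -3.3] [0.02 0.   0.05] 0.0315
0.252 10.69 [ 0.5082 -0.009   0.2516] [ 0.3  1.3 -3.1] [ 0.06  0.01 -0.02] 0.0316
0.247 11.01 [ 0.5082 -0.009   0.2466] [-0.6 -0.3 -3.6] [0.02 0.05 0.  ] 0.0317
0.242 11.32 [ 0.5082 -0.009   0.2416] [ 0.7  0.3 -2.8] [-0.02 -0.05 -0.06] 0.0315
0.238 11.61 [ 0.5082 -0.009   0.2376] [-0.5 -0.1 -2. ] [0.08 0.   0.02] 0.0317
0.236 11.86 [ 0.5083 -0.009   0.2361] [ 0.  1. -4.] [-0.04 -0.01 -0.11] 0.0314
end 12.16 [ 0.5083 -0.009   0.2361] [ 1.4 -0.7 -2.8] [-0.01 -0.04  0.02] 0.0318
```

Insertion is free of contact and the sleeve is still carried. I'll lower the last millimetre onto the seat, release, check it, and look at the torch.

Run:
```python
from station import r
from h import *
from scipy.spatial.transform import Rotation as Ro
def st(m):
    s=r.sense(); print(m,round(s["clock"],2),np.round(s["tcp_pos"],4),np.round(s["contact_force"],1),round(s["opening"],4)); return s
for z in (.2355,.235,.2345,.234):
    r.servo_line([.5083,-.009,z],speed=.02); f=st(z)["contact_force"]
    if f[2]>4: break
r.let_go(); st("open")
r.servo_line([.5083,-.009,.33],speed=.15)
r.servo_line([.45,-.009,.35],speed=.25); r.wait(.3)
s=r.snapshot("wrist"); np.savez("pics/w3.npz",fish=1,**s); a=s["frame"]
r.reach([.46,.27,.42],[180,0,0]); r.wait(.3)
s=r.snapshot("wrist"); np.savez("pics/w4.npz",fish=1,**s); b=s["frame"]; st("over torch")
cv2.imwrite("pics/w34.png",cv2.resize(np.hstack([a,b])[:,:,::-1],(800,300),interpolation=cv2.INTER_AREA))
for az in range(0,360,30):
    d=np.array([np.cos(np.radians(az))*.7071,np.sin(np.radians(az))*.7071,-.7071])
    tcp=np.array([.508,-.009,.06])-d*(.17+.115+.163)
    hz=np.cross(d,[0,0,1]);hz/=np.linalg.norm(hz)
    for nm,x in (("yvert",hz),("yvert-",-hz),("yhor",np.cross(hz,d)),("yhor-",-np.cross(hz,d))):
        R=np.column_stack([x,np.cross(d,x),d]); o=Ro.from_matrix(R).as_euler("xyz",degrees=True)
        q=r.inverse_kinematics(tcp.tolist(),o.tolist())
        if q is not None: print(az,nm,tcp.round(3),o.round(1),np.round(q,0))
```

```text
0.2355 12.41 [ 0.5083 -0.009   0.236 ] [-0.7 -0.4  0.6] 0.0316
0.235 12.66 [ 0.5083 -0.009   0.2359] [-4.1 -0.5  5.4] 0.0315
open 13.64 [ 0.5083 -0.009   0.235 ] [ 0.8 -0.  -0.2] 0.0876
over torch 16.63 [0.4602 0.2693 0.42  ] [ 0.3 -0.2 -0.4] 0.0878
60 yvert [ 0.35  -0.283  0.377] [-135.    0.  -30.] [-57. -13.  96.  44. 114.  75.]
60 yvert- [ 0.35  -0.283  0.377] [135.   0. 150.] [ -57.  -13.   96.   44.  114. -105.]
60 yhor [ 0.35  -0.283  0.377] [180. -45.  60.] [-57. -13.  96.  44. 114. -15.]
90 yvert [ 0.508 -0.326  0.377] [-135.    0.    0.] [-44.  17.  65.  39. 126.  61.]
90 yvert- [ 0.508 -0.326  0.377] [135.   0. 180.] [ -44.   17.   65.   39.  126. -119.]
90 yhor [ 0.508 -0.326  0.377] [180. -45.  90.] [-44.  17.  65.  39. 126. -29.]
90 yhor- [ 0.508 -0.326  0.377] [-180.   45.  -90.] [-44.  17.  65.  39. 126. 151.]
120 yvert [ 0.666 -0.283  0.377] [-135.    0.   30.] [-30.  44.  29.  35. 143.  51.]
120 yvert- [ 0.666 -0.283  0.377] [ 135.    0. -150.] [ -30.   44.   29.   35.  143. -129.]
120 yhor [ 0.666 -0.283  0.377] [180. -45. 120.] [-30.  44.  29.  35. 143. -39.]
120 
[... 190 characters left out ...]
77] [135.  -0. -30.] [ 24.  42.  32. -38. 138. 123.]
240 yhor [0.666 0.265 0.377] [-180.  -45. -120.] [  24.   42.   32.  -38.  138. -147.]
240 yhor- [0.666 0.265 0.377] [180.  45.  60.] [ 24.  42.  32. -38. 138.  33.]
270 yvert [0.508 0.308 0.377] [-135.    0.  180.] [ 37.  15.  68. -41. 121. -67.]
270 yvert- [0.508 0.308 0.377] [135.   0.  -0.] [ 37.  15.  68. -41. 121. 113.]
270 yhor- [0.508 0.308 0.377] [180.  45.  90.] [ 37.  15.  68. -41. 121.  23.]
300 yvert [0.35  0.265 0.377] [-135.    0. -150.] [ 48. -15.  98. -45. 108. -83.]
300 yvert- [0.35  0.265 0.377] [135.   0.  30.] [ 48. -15.  98. -45. 108.  97.]
300 yhor- [0.35  0.265 0.377] [180.  45. 120.] [ 48. -15.  98. -45. 108.   7.]
```

View pics/w34.png

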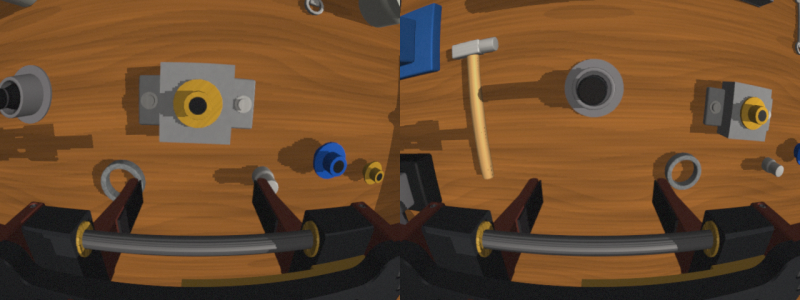

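Left: the sleeve sits in the bore with its flange flat on the block (hole at 198,105). Right: the torch is in the stand, tail at about full-size pixel (310,142). I'll measure the seated sleeve, stand and torch in detail.

Run:
```python
from h import *
s=dict(np.load("pics/w3.npz")); f=s["frame"]; H,S,V=cv2.split(cv2.cvtColor(f,cv2.COLOR_RGB2HSV))
ym=((H>17)&(H<35)&(S>120)&(V>110)).astype(np.uint8); ym[:, :200]=0; ym[:,450:]=0; ym[260:]=0
cn=max(cv2.findContours(ym,0,cv2.CHAIN_APPROX_NONE)[0],key=len)[:,0]
print("flange@.051",cv2.minEnclosingCircle(np.array([ray(s,*p,.051)[:2] for p in cn]).astype(np.float32)))
for c,st in blobs((V<70)[140:200,280:360],60): print("hole",ray(s,c[0]+280,c[1]+140,.075).round(4))
s=dict(np.load("pics/w4.npz")); f=s["frame"]; H,S,V=cv2.split(cv2.cvtColor(f,cv2.COLOR_RGB2HSV))
sub=f[80:200,250:380]; cv2.imwrite("pics/w4c.png",cv2.resize(cv2.convertScaleAbs(sub[:,:,::-1],alpha=1.8,beta=10),None,fx=5,fy=5,interpolation=cv2.INTER_CUBIC))
g=((S<70)&(V>60)).astype(np.uint8); g[:, :255]=0;g[:,370:]=0;g[220:]=0
cn=max(cv2.findContours(g,0,cv2.CHAIN_APPROX_NONE)[0],key=len)[:,0]
print("base@.006",cv2.minEnclosingCircle(np.array([ray(s,*p,.006)[:2] for p in cn]).astype(np.float32)))
for th in (35,45,60):
  for c,st in blobs((V<th)[80:200,250:380],60): print(th,c,st,"@.166",ray(s,c[0]+250,c[1]+80,.166).round(4))
```

```text
flange@.051 ((0.5083999633789062, -0.008706096559762955), 0.029687954112887383)
hole [ 0.5083 -0.0087  0.075 ]
base@.006 ((0.5356451272964478, 0.27547845244407654), 0.0498805046081543)
35 (np.float64(40.2), np.float64(64.9)) [33, 45, 21, 42, 157] @.166 [0.5358 0.2854 0.166 ]
45 (np.float64(56.8), np.float64(64.1)) [32, 40, 49, 48, 1745] @.166 [0.5362 0.275  0.166 ]
60 (np.float64(56.9), np.float64(63.7)) [31, 40, 51, 49, 1915] @.166 [0.5364 0.275  0.166 ]
```

View pics/w4c.png

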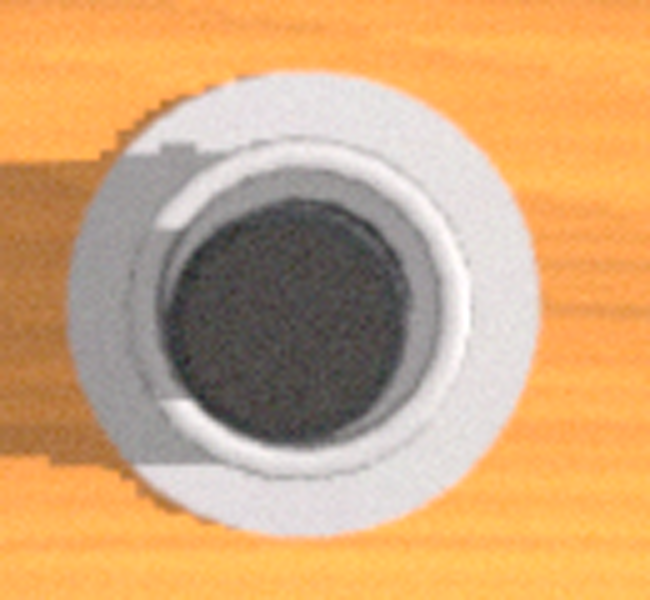

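The sleeve is seated: its flange circle fits at z = 0.051 with r = 29.7 mm, concentric with the bore. The crop shows the torch nearly centred in the stand, axis (0.536,0.275). I'll grip it, draw it up and tilt it.

Run:
```python
from station import r
from h import *
def st(m):
    s=r.sense(); print(m,round(s["clock"],2),np.round(s["tcp_pos"],4),np.round(s["orientation"],1),np.round(s["contact_force"],1),np.round(s["torque"],2),round(s["opening"],4),round(s["gripper_force"],1)); return s
x,y=.5361,.275
r.reach([x,y,.40],[180,0,0]); r.wait(.2); st("above")
r.servo_line([x,y,.284],speed=.12); r.wait(.2); f=st("down")["contact_force"]
assert abs(f[2])<5
r.grab(45); o=st("grab")["opening"]
assert .027<o<.033
r.servo_line([x,y,.43],speed=.12); r.wait(.2); st("lift")
d=np.array([0,-.7071,-.7071]); p=np.array([.5084,-.0087,.055])-d*(.17+.115+.163)
r.servo_line([p[0],p[1],.43],[135,0,0],speed=.04); st("tilt")
r.servo_line(p.tolist(),speed=.1); r.wait(1); st("final")
for n in ("scene","wrist"):
    s=r.snapshot(n); np.savez(f"pics/f_{n}.npz",**s); cv2.imwrite(f"pics/f_{n}.png",s["frame"][:,:,::-1])
a=cv2.imread("pics/f_scene.png")[100:340,180:500];b=cv2.imread("pics/f_wrist.png")
cv2.imwrite("pics/f.png",np.hstack([cv2.resize(a,(400,300)),cv2.resize(b,(400,300))]))
```

```text
above 17.25 [0.5353 0.2751 0.4014] [-1.799e+02 -1.000e-01  0.000e+00] [ 0.4  0.1 -0.1] [0.   0.01 0.03] 0.0879 0.0
down 18.57 [0.5362 0.2751 0.285 ] [-1.8e+02 -1.0e-01  0.0e+00] [-0.2 -0.3  0.3] [-0.02  0.04  0.  ] 0.0875 0.0
grab 19.49 [0.5361 0.275  0.2839] [180.   0.  -0.] [-0.5 -0.   1.3] [ 0.05 -0.01 -0.02] 0.0292 45.0
lift 21.06 [0.5361 0.275  0.4293] [1.8e+02 1.0e-01 0.0e+00] [-0.2  0.4 -1.8] [-0.01 -0.01 -0.04] 0.0294 45.0
tilt 22.28 [0.5085 0.308  0.4303] [135.1  -0.   -0. ] [-1.   0.7 -1.7] [ 0.69 -0.01  0.05] 0.0293 45.0
final 24.02 [0.5084 0.3081 0.3717] [135.   0.  -0.] [ 0.1 -0.3 -2.6] [0.67 0.01 0.01] 0.0294 45.0
```

View pics/f.png

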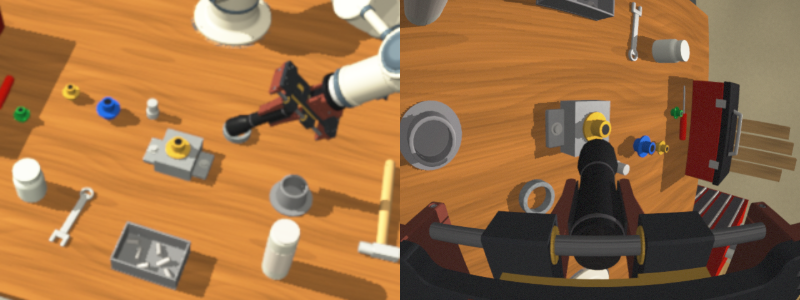

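The torch is clear of everything and pointed at the seated sleeve, and the 2.6 N load matches its weight. In the scene crop the lens end is at about full-size pixel (365–370,201). One check of that against the expected pose, then I hand in.

Run:
```python
from station import r
from h import *
s=dict(np.load("pics/f_scene.npz")); f=s["frame"]
aim=np.array([.5084,-.0087,.055]); u=np.array([0,.7071,.7071])
P=np.array([aim+u*(.17+z) for z in (0,.035,.055,.115)])
C=P@s["R"].T+s["t"]; uv=(C[:,:2]/C[:,2:]*s["fx"]+[s["cx"],s["cy"]]); print("expected",uv.round(1).tolist())
m=cv2.cvtColor(f,cv2.COLOR_RGB2GRAY)<45; m[:, :345]=0; m[:,400:]=0; m[:170]=0; m[230:]=0
for c,st in blobs(m,50): print(c,st)
ys,xs=np.nonzero(m)
for x in range(356,396,5):
    k=ys[xs==x]; print(x,(k.min(),k.max()) if len(k) else None,end=" ")
q=r.sense(); print(q["clock"],np.abs(q["joint_vel"]).max(),q["opening"])
```

```text
expected [[363.9, 201.3], [373.5, 197.9], [379.1, 196.0], [396.5, 189.8]]
(np.float64(381.2), np.float64(198.4)) [362, 188, 38, 20, 266]
356 None 361 None 366 (np.int64(200), np.int64(207)) 371 (np.int64(199), np.int64(206)) 376 (np.int64(193), np.int64(204)) 381 (np.int64(200), np.int64(201)) 386 (np.int64(193), np.int64(199)) 391 (np.int64(191), np.int64(197)) 24.1167 0.08406626170194147 0.029447839260569167
```

The torch lies along the expected axis to within a few pixels and is still.

```bash
python3 -c "
from station import r
r.wait(.3); print(r.hand_in())"
```

```text
the job is handed in; nothing more can be done
None
```

I seated the sleeve flush in the bore and let go of it, then drew the torch and held it still at 45°, its lens about 17 cm from the sleeve and pointing at it; the job was handed in at about 24 s, with no verdict returned.

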